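Close and clamp the loaded exposure frame

TASK

The printing plate is loaded in the exposure frame. First swing the glazed lid down until it is fully shut over the plate, then push the red-handled clamp bar down until it lies flat across the shut lid's front edge. Leave the plate lying in its tray, and do not knock or push about the tins and tools standing around the frame.

Things in the scene. Friction and masses are not known exactly. Their poses are not given: they have to be found in the camera images.
- frame: The exposure frame's tray, fixed to the table: a plywood block 240 (x) x 200 (y) x 62 mm high, with a 14 mm deep black-lined well 190 x 160 mm in its top. Origin at the centre of its underside on the table; z up. The lid is hinged along its +y long side, the clamp stands at its -y long side. Yaw lies within 0.35 rad of the world's axes.
- lid (a joint): Hinge of the lid, rad: 0 = shut flat on the tray, about 1.57 = standing upright, more = leaning back over the tray's +y side. Starts open at 1.7 to 1.95. The hinge is stiff: the lid stays where it is left and needs 3 to 7 N at its edge.
- lid_hinge (a point): Middle of the lid's hinge line, at (0, 95, 62) mm in the tray's frame; x axis along the hinge; fixed on the tray.
- lid_edge (a point): The lid: dark wooden frame with a glass pane, 236 mm along the hinge (tray x), 190 mm from hinge to free edge, 14 mm thick; no handle; its top is 76 mm above the table when shut. The point: middle of its free edge, on the outer (upper when shut) face, 14 mm off the hinge line's plane. Its axes equal the tray's when the lid is shut; z is the outer face's normal.
- clamp (a joint): Pivot of the clamp bar, rad: 0 = down, lying level along the tray's x beside the lid's free edge with its foot on the lid; grows as the red end rises; 1.57 = upright. Starts raised at 1.15 to 1.45, leaning to tray +x. Stiff: it stays where it is left and needs about 3 N at its end.
- clamp_pivot (a point): Pivot axis of the clamp (parallel to the tray's y), at (-100, -118, 86) mm in the tray's frame, between two steel cheeks.
- clamp_end (a point): End of the clamp bar, middle of its upper face, 155 mm from the pivot and 8 mm above the bar's centre line; moves with the bar. The bar is steel, 16 mm wide and 12 thick; its last 75 mm is a red grip 20 mm wide and 16 thick. A steel arm with a rubber foot reaches 44 mm from the bar's centre line over the lid, 65 mm from the pivot.
- plate: The loaded printing plate: orange, 120 x 90 x 6 mm with a black cross, lying in the well (tray floor 48 mm above the table). Origin at the centre of its underside.
- tin_white: Paint tin, white, 100 mm diameter, 110 mm high, standing loose near the frame. Origin at the centre of its foot.
- tin_orange: Paint tin, orange, 100 mm diameter, 110 mm high, standing loose near the frame. Origin at the centre of its foot.
- tin_black: Paint tin, black, 100 mm diameter, 110 mm high, standing loose near the frame. Origin at the centre of its foot.
- brayer: Ink roller lying loose: black roller 100 mm long, 40 mm diameter at the origin (which is under the roller's middle, roller along its y), wooden handle to its -x, 135 mm; 40 mm high.
- knife: Palette knife (spatula) lying loose, 190 mm long along its x. Up to 30 mm high.
- tape: White roll of tape lying flat, 90 mm diameter, 48 mm high. Origin at the centre of its underside.
Things that resemble listed ones, but are neither listed nor needed, are in the scene too. What is shaped like the plate but purple or turquoise is not meant.

How it is judged:
By the outcome, as a careful person would: the job done as asked, in the order asked, and still so for the second after the job is handed in, with the robot touching nothing.
It also fails if it takes over 51 s, if anything falls off the work surface, if the arm or the gripper's body presses on something with over 40 N, if the wrist force passes 120 N, or if a joint passes its speed limit or range.

ROBOT

A 6-joint arm with a two-finger parallel gripper is mounted at the origin on the work surface. World frame = base frame: x ahead of the robot, y to its left, z up, the work surface at z = 0. Lengths are in m, angles in rad, forces in N, time in s.
With the tool pointing down it reaches from about 0.25 to 0.725 m from the base axis. Payload 9.7 kg.
Tool frame: the origin (TCP) lies midway between the tips of the shut fingers; the grasp point (between the pads) lies 19 mm behind it (ctrl.grip_point_offset is the distance from the TCP to the grasp point, in m); z points along the fingers, y is the line along which they close (so a half turn about z gives the same grasp; the last joint's range is limited). The gripper opens to 85 mm and grips with 20 to 120 N. Pads are 22 mm wide; open, the fingers measure 114 mm over their backs; the gripper's body (76 mm by 85 mm) begins 54 mm behind the grasp point. The pads swing forward as they close: fully open they stand 13 mm farther back than shut.
Start: joints at [-1.235, 0.087, 0.176, 1.66, 0, 1.571], TCP at [0.181, -0.519, 0.231] pointing down, gripper open.
Joint ranges: [-3.13, 3.13], [-0.85, 1.81], [-1.15, 1.24], [-2.2, 2.28], [-1.44, 1.52], [-3.14, 3.14]. Speed limits (rad/s): [2.22, 2.22, 2.57, 3.14, 3.14, 3.14].

INTERFACE

Orientations are given as a unit quaternion [w, x, y, z].
In Python, from workcell import ctrl gives the robot as it stands.
- The arm moves only by the tool step_arm, never from a script. Its argument "increments" is a list of rows, each a list of 7 numbers: the shift along the tool's x, y, z in cm, then the turn, a rotation vector about the tool's x, y, z in rad, then the finger opening in cm, from 0 to 8.54. A call has 1 to 8 rows; each row shifts and turns the commanded pose from where the row before left it, along the tool's axes as they then stand; what a row does not reach is not made up. A row lasts 1/8 s, in which the tool goes at most 62.5 mm and 10.7 degrees, less where a joint would pass 70% of its speed; a pose out of reach is approached as far as the arm can. A call is refused whole if a number of a shift passes 6.25 or a number of a turn 0.188, either way. A call with a gripper value outside its range is refused whole. The fingers move at their own pace and stop on an object; "newtons" is the grip in N (left out, the last holds). Time passes only in rows, so rows that do not move let the fingers close. It gives the time, the measured TCP pose, the force, the opening and the grip force at its end, in the units of the state.
- ctrl.observe(): the state, without advancing time (a new reading comes with each control period).
- ctrl.capture(name): name is "scene" or "top" or "wrist"; returns a dict with "image" (384x512x3 uint8, blue, green, red), "fovy" (degrees; the focal length in pixels is half the picture's height over the tangent of half this angle, whatever the lens; pixels are square), "cx", "cy" (the principal point, pixels), "R" (3x3) and "t" (3): a world point X has camera coordinates R X + t; the wrist camera has in their place "T_tool_cam" (4x4, takes a point from camera to tool coordinates, whose origin is the TCP and whose axes are the flange's). Camera axes: x right, y down, z forward; pixel columns grow to the right and rows downward; lengths in m; the calibration is good to about 2 mm. A picture is of the moment at which its call begins: read the wrist's pose just before it. There is no depth.
- ctrl.close_job(): hands the job in; it is judged then, once.
The state is a dict: "time_s": time; "joint_pos": joint angles; "joint_velocities": joint speeds; "joint_efforts": joint torques, N m; "position": TCP position; "orientation": TCP orientation; "ft_force": force on the tool from outside, world axes, zero at the start; "moment": the same for the moment, N m; "opening": opening from 0.0 (shut) to 1.0 (fully open); "gripper_force": force on a finger pad.
Only numpy, scipy, OpenCV 4.12 (cv2) and the standard library are available. Lean on these libraries where they do the work, as an engineer would, in place of code of your own. Each camera call takes 0.05 s, during which the arm holds its last target. There are 200 camera calls.

## Working session

There is one attempt and no reset: what is moved stays moved. The work goes in short steps, Python scripts to look and compute and a tool call to move; the robot and the scene stay as the last step left them, time stands still between calls to the robot, and variables do not carry over. Pictures are saved under pics/ and viewed, at most 13 in all, crops included, and the job is handed in when it is done.

Besides the shell and the picture viewer there is one more tool, called as a command line: name --pt "numbers of a row" for each row, then --argument value for the rest. step_arm: Moves the arm, as the interface text tells. Its arguments: {"type":"object","properties":{"increments":{"type":"array","items":{"type":"array","items":{"type":"number"}}},"newtons":{"type":"number"}},"required":["increments"]}

```bash
mkdir -p pics; ls; cat > h.py <<'E'
import numpy as np, cv2, json
from workcell import ctrl
E
python3 - <<'E'
from h import *
import pickle
d={}
for n in("scene","top"):
    c=ctrl.capture(n); d[n]=c; cv2.imwrite(f"pics/{n}0.png",cv2.resize(c["image"],(800,600),interpolation=cv2.INTER_CUBIC))
    print(n,c["fovy"],c["cx"],c["cy"],np.round(c["R"],3).tolist(),np.round(c["t"],3), [k for k in c])
pickle.dump(d,open("cap0.pkl","wb"))
print(ctrl.observe())
E
```

```text
pics
scene 50.03339598240041 246.661736681362 188.0505350784825 [[-0.376, 0.927, 0.014], [0.652, 0.275, -0.706], [-0.658, -0.256, -0.708]] [ 0.192 -0.274  1.428] ['image', 'fovy', 'cx', 'cy', 'R', 't']
top 57.2351252507676 256.54268120930845 187.59647114565993 [[0.012, -1.0, 0.003], [-0.986, -0.012, -0.165], [0.165, -0.001, -0.986]] [-0.003  0.513  0.899] ['image', 'fovy', 'cx', 'cy', 'R', 't']
{'time_s': 0.1, 'joint_pos': array([-1.23495516e+00,  8.74328575e-02,  1.75232157e-01,  1.65978512e+00,
        1.86960479e-05,  1.57079647e+00]), 'joint_velocities': array([-0.00110297, -0.00034016,  0.00215247, -0.00180004,  0.00109064,
       -0.00013004]), 'joint_efforts': array([-3.97707854e-04, -5.21562624e+01,  4.65652978e+01,  1.60284166e-02,
       -1.82923611e-05, -1.13010555e-05]), 'position': array([ 0.18120208, -0.51909156,  0.23064832]), 'orientation': array([-5.87944169e-04,  9.85934274e-01,  1.67132441e-01, -9.01851288e-05]), 'ft_force': array([-0.1088293 ,  0.19616136, -0.58411685]), 'moment': array([0.03238987, 0.0498492 , 0.05306379]), 'gripper_force': 0.0, 'opening': 1.0009936298048825}
```

View pics/scene0.png

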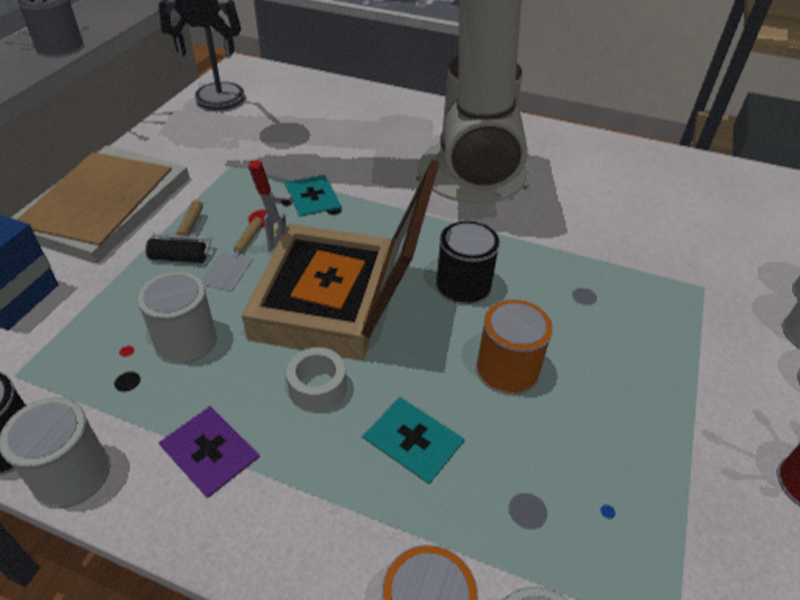

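View pics/top0.png

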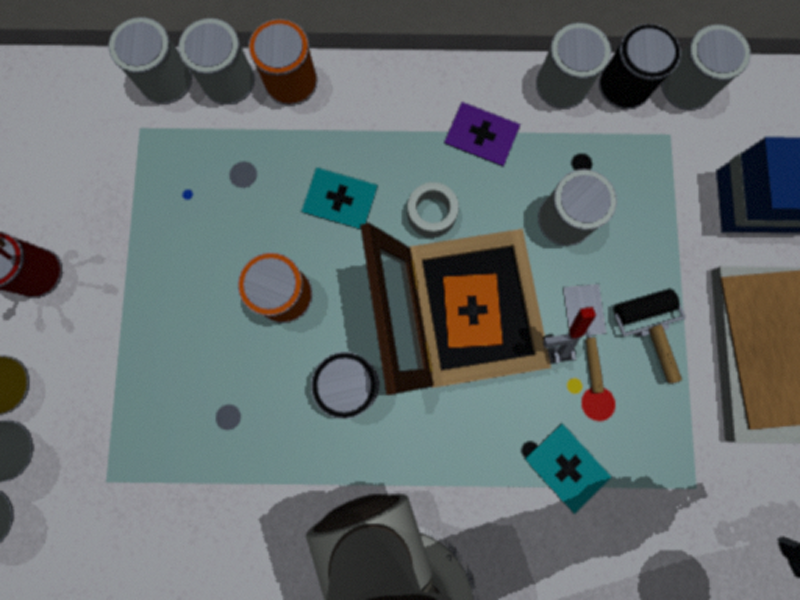

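The scene view shows the tray at about (330,290), with the lid leaning back at about (405,250). The clamp's red end is at (260,180), and the orange plate with its cross is in the well at (330,278). In the top view the tray is at (480,310), the lid's free edge runs from (363,223) to (387,392), and the red grip is at (583,320). The loose things near the lid are the black tin (345,385), the orange tin (275,288) and the tape (433,208). An enlarged crop of each view will give better corners.

```bash
python3 - <<'E'
from h import *
import pickle
d=pickle.load(open("cap0.pkl","rb"))
s=d["scene"]["image"][95:235,145:295]; t=d["top"]["image"][130:260,225:395]
cv2.imwrite("pics/c1.png",cv2.resize(cv2.convertScaleAbs(s,alpha=1.5),None,fx=4,fy=4,interpolation=cv2.INTER_CUBIC))
cv2.imwrite("pics/c2.png",cv2.resize(cv2.convertScaleAbs(t,alpha=1.5),None,fx=4,fy=4,interpolation=cv2.INTER_CUBIC))
E
```

```text
(no output)
```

View pics/c1.png

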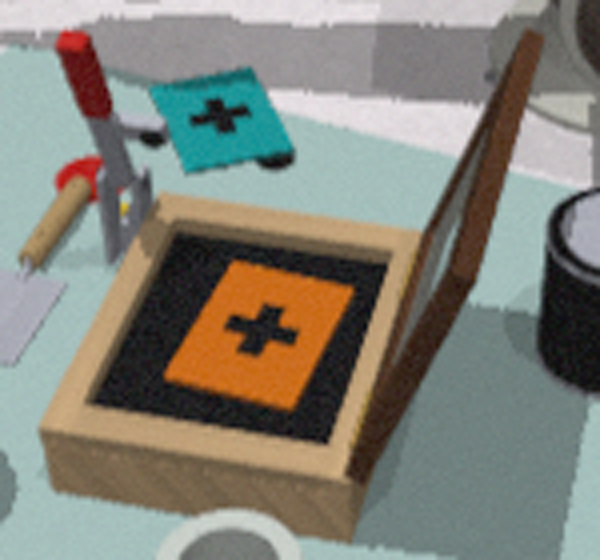

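View pics/c2.png

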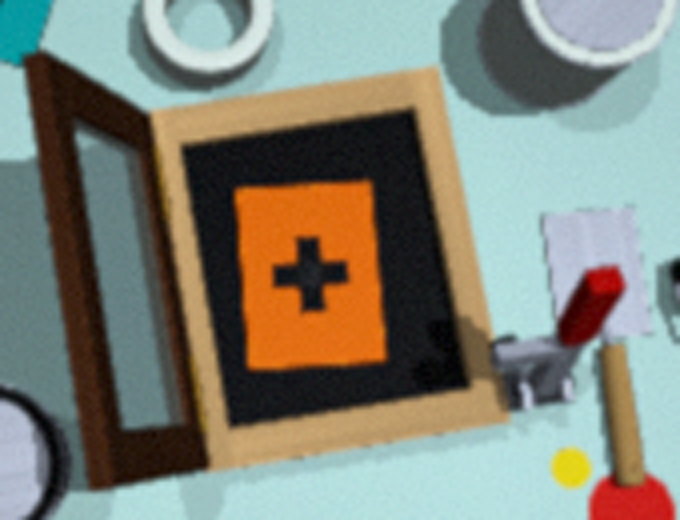

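The scene crop shows the tray's top corners at (40,430) and (162,193), the lid's free edge from (541,38) to (475,278), and the red tip at (72,38). The top crop shows tray corners at (435,68) and (508,420), the lid's free edge from (28,55) to (92,488), and the red tip at (607,272). The only plate in the well is orange with a black cross. The purple and turquoise ones lie outside the tray.

```bash
cat >> h.py <<'E'
import pickle
from scipy.optimize import least_squares
from scipy.spatial.transform import Rotation as Ro
def proj(c,X):
    f=192/np.tan(np.radians(c["fovy"]/2)); p=np.asarray(X)@np.array(c["R"]).T+c["t"]
    return np.c_[f*p[:,0]/p[:,2]+c["cx"], f*p[:,1]/p[:,2]+c["cy"]]
def backp(c,uv,z):
    f=192/np.tan(np.radians(c["fovy"]/2)); R=np.array(c["R"]);o=-R.T@c["t"]
    d=R.T@np.array([(uv[0]-c["cx"])/f,(uv[1]-c["cy"])/f,1]); return o+d*(z-o[2])/d[2]
def W(P,X): # tray->world
    x,y,a=P[:3]; return np.asarray(X,float)@Ro.from_euler("z",a).as_matrix().T+[x,y,0]
def lidp(P,x,r,h): # r from hinge toward free edge, h off hinge plane
    q=P[3]; return [x,.095-r*np.cos(q)+h*np.sin(q),.062+r*np.sin(q)+h*np.cos(q)]
def clp(P,r,h,dy=0):
    q=P[4]; return [-.1+r*np.cos(q)-h*np.sin(q),-.118+dy,.086+r*np.sin(q)+h*np.cos(q)]
E
cat > fit.py <<'E'
from h import *
d=pickle.load(open("cap0.pkl","rb"))
C=[.12,-.1,.062];D=[-.12,-.1,.062]
w=lambda sx,sy:[sx*.095,sy*.08,.062]
def model(P):
    L=lambda x:lidp(P,x,.19,.014)
    s=[C,D,w(1,-1),w(-1,-1),w(1,1),w(-1,1),[.12,-.1,0],[.12,.1,0],L(-.118),L(.118),clp(P,.155,0)]
    t=[C,D,w(1,-1),w(-1,-1),w(1,1),w(-1,1),L(.118),L(-.118),clp(P,.155,0)]
    return np.r_[proj(d["scene"],W(P,s)),proj(d["top"],W(P,t))]
so=np.array([(40,430),(162,193),(88,404),(178,235),(330,442),(390,265),(52,488),(352,541),(541,38),(475,278),(72,38)])/4+[144.6,94.6]
to=np.array([(435,68),(508,420),(415,108),(470,385),(183,147),(230,425),(28,55),(92,488),(607,272)])/4+[224.6,129.6]
ob=np.r_[so,to]
r=least_squares(lambda P:(model(P)-ob).ravel(),[.45,-.1,.1,1.8,1.3],loss="soft_l1")
P=r.x; print("P",P.round(4)); print((model(P)-ob).round(1).tolist()); np.save("P.npy",P)
print("edge",W(P,[lidp(P,x,.19,.014) for x in(-.118,0,.118)]).round(3).tolist(),"clampend",W(P,[clp(P,.155,0)]).round(3))
for n,uv,z in [("black",(345,385),.11),("orange",(275,287),.11),("white",(585,200),.11),("tape",(433,209),.048),("brayer",(647,307),.03),("knifehandle",(597,365),.02)]:
    X=backp(d["top"],np.array(uv)/1.5625,z); print(n,X.round(3),"tray",((X-[P[0],P[1],0])@Ro.from_euler("z",P[2]).as_matrix()).round(3))
E
python3 fit.py
```

```text
P [ 0.49   -0.1244  0.1736  1.8841  1.244 ]
[[-0.3, -0.3], [-0.5, -0.2], [-1.2, 0.4], [-0.5, -4.3], [-0.1, 1.4], [1.4, -3.5], [0.1, 1.5], [0.1, 1.6], [0.3, -1.1], [-0.5, 0.4], [-0.1, 0.8], [0.5, -0.7], [0.7, 0.6], [0.0, -0.6], [0.6, 1.0], [-1.3, -1.0], [-0.6, 1.1], [-0.9, -0.5], [0.3, 1.1], [-0.6, 0.9]]
edge [[0.345, 0.02, 0.238], [0.461, 0.04, 0.238], [0.577, 0.06, 0.238]] clampend [[ 0.461 -0.249  0.233]]
black [0.357 0.088 0.11 ] tray [-0.094  0.232  0.11 ]
orange [0.509 0.203 0.11 ] tray [0.075 0.32  0.11 ]
white [ 0.66  -0.296  0.11 ] tray [ 0.138 -0.198  0.11 ]
tape [ 0.662 -0.051  0.048] tray [0.182 0.043 0.048]
brayer [ 0.496 -0.423  0.03 ] tray [-0.046 -0.295  0.03 ]
knifehandle [ 0.396 -0.335  0.02 ] tray [-0.129 -0.191  0.02 ]
```

step_arm --pt "0 0 -1.5 0 0 -0.176 0" --pt "0 0 -1.5 0 0 -0.176 0" --pt "0 0 -1.5 0 0 -0.176 0" --pt "0 0 -1.5 0 0 -0.176 0" --pt "0 0 -1.5 0 0 -0.176 0" --pt "0 0 -1.5 0 0 -0.176 0" --pt "0 0 -1.5 0 0 -0.176 0" --pt "0 0 -1.5 0 0 -0.176 0" --newtons 20

```text
time_s: 1.1
position: [0.1812, -0.5192, 0.3514]
orientation: [-0.0, 0.641, 0.767, 0.0]
ft_force: [-0.0, -0.2, 0.4]
opening: -0.001
gripper_force: 0.0
```

```bash
cat > to.py <<'E'
import sys
from h import *
P=np.load("P.npy"); s=ctrl.observe(); R=Ro.from_quat(np.roll(s["orientation"],-1))
Rt=Ro.from_euler("z",P[2])
X=(s["position"]-[P[0],P[1],0])@Rt.as_matrix()
print("t",round(s["time_s"],2),"tray pos mm",(X*1e3).round(1),"F tray",Rt.inv().apply(s["ft_force"]).round(1),"open",round(s["opening"],3))
print("tool in tray",(Rt.inv()*R).as_matrix().round(3).tolist(),"q",s["joint_pos"].round(2))
for a in sys.argv[1:]:
    G=np.array(eval(a))/1e3; print("to",a,"cm tool:",(R.inv().apply(Rt.apply(G-X))*100).round(2)); X=G
E
python3 to.py 15,200,350 15,200,205
```

```text
t 1.1 tray pos mm [-372.4 -335.5  351.4] F tray [-0.1 -0.2  0.4] open -0.001
tool in tray [[-0.005, 1.0, -0.0], [1.0, 0.005, 0.001], [0.001, -0.0, -1.0]] q [-1.23  0.18  0.52  1.91 -0.    0.16]
to 15,200,350 cm tool: [53.35 39.02  0.18]
to 15,200,205 cm tool: [-1.00e-02  0.00e+00  1.45e+01]
```

step_arm --pt "4.1 3.0 0 0 0 0 0" --pt "4.1 3.0 0 0 0 0 0" --pt "4.1 3.0 0 0 0 0 0" --pt "4.1 3.0 0 0 0 0 0" --pt "4.1 3.0 0 0 0 0 0" --pt "4.1 3.0 0 0 0 0 0" --pt "4.1 3.0 0 0 0 0 0"

```text
time_s: 1.98
position: [0.339, -0.1989, 0.3511]
orientation: [-0.0, 0.643, 0.765, 0.0]
ft_force: [0.6, -0.5, -0.0]
opening: -0.001
gripper_force: 0.0
```

step_arm --pt "4.1 3.0 0 0 0 0 0" --pt "4.1 3.0 0 0 0 0 0" --pt "4.1 3.0 0 0 0 0 0" --pt "4.1 3.0 0 0 0 0 0" --pt "4.1 3.0 0 0 0 0 0" --pt "4.1 3.0 0 0 0 0 0" --pt "0 0 0 0 0 0 0"

```text
time_s: 2.85
position: [0.4745, 0.0755, 0.3498]
orientation: [-0.001, 0.642, 0.767, -0.001]
ft_force: [-0.5, 0.4, 0.6]
opening: -0.002
gripper_force: 0.0
```

```bash
python3 to.py 15,200,350 15,200,205; python3 - <<'E'
from h import *
P=np.load("P.npy")
c=ctrl.capture("wrist"); cv2.imwrite("pics/w1.png",c["image"])
E
```

```text
t 2.85 tray pos mm [ 19.2 199.5 349.8] F tray [-0.4  0.4  0.6] open -0.002
tool in tray [[-0.003, 1.0, -0.002], [1.0, 0.003, 0.0], [0.0, -0.002, -1.0]] q [0.16 0.   0.33 1.9  0.   1.55]
to 15,200,350 cm tool: [ 0.05 -0.42 -0.02]
to 15,200,205 cm tool: [-1.00e-02  4.00e-02  1.45e+01]
```

View pics/w1.png

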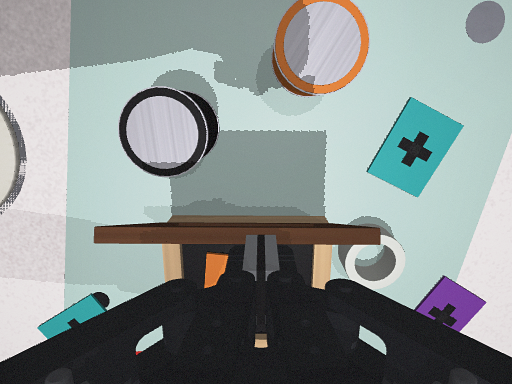

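The wrist view shows the lid's free edge from (94,233) to (380,235). The shut fingers are at (262,250), with the black tin at (163,132) and the orange tin at (322,42). I'll check this against the fit.

```bash
python3 - <<'E'
from h import *
P=np.load("P.npy"); s=ctrl.observe(); c=ctrl.capture("wrist")
T=np.eye(4);T[:3,:3]=Ro.from_quat(np.roll(s["orientation"],-1)).as_matrix();T[:3,3]=s["position"]
C=np.linalg.inv(T@np.array(c["T_tool_cam"])); k=dict(c,R=C[:3,:3],t=C[:3,3])
print(np.array(c["T_tool_cam"]).round(3).tolist())
print(proj(k,W(P,[lidp(P,x,.19,h) for h in (0,.014) for x in(-.118,.118)])).round(0).tolist())
for x,y,z in [(-.094,.232,.11),(.075,.32,.11)]: print(proj(k,W(P,[[x,y,z]])).round(0))
E
```

```text
[[-0.0, -0.964, -0.265, 0.068], [1.0, -0.0, -0.0, 0.001], [0.0, -0.265, 0.964, -0.143], [0.0, 0.0, 0.0, 1.0]]
[[94.0, 246.0], [382.0, 247.0], [94.0, 229.0], [381.0, 230.0]]
[[162. 135.]]
[[314.  52.]]
```

```bash
python3 - <<'E'
from h import *
P=np.load("P.npy"); d=pickle.load(open("cap0.pkl","rb"))
a=np.array([152,138])/4+[144.6,94.6]; b=np.array([505,345])/4+[224.6,129.6]
r=least_squares(lambda X:np.r_[proj(d["scene"],[X])[0]-a,proj(d["top"],[X])[0]-b],[.4,-.2,.15])
X=(r.x-[P[0],P[1],0])@Ro.from_euler("z",P[2]).as_matrix(); print(X,r.cost, np.hypot(X[1]-.095,X[2]-.062))
# foot prediction
for dy in(.03,.036,.044):
  for h in (0,-.01): 
    Y=clp(P,.065,h,dy); print(dy,h,np.round(Y,3),(proj(d["scene"],W(P,[Y]))[0]-[144.6,94.6])*4,(proj(d["top"],W(P,[Y]))[0]-[224.6,129.6])*4)
a=[(r.x)]
print("lid tip path")
for q in np.arange(1.8,-.01,-.15):
    if q>1.5: e=lidp([0,0,0,q],0,.19,.014); print(round(q,2),"y",round(e[1]*1e3+11),"z",round(e[2]*1e3-20))
    else: e=lidp([0,0,0,q],0,.172,.014); print(round(q,2),"y",round(e[1]*1e3+11),"z",round(e[2]*1e3))
E
```

```text
[-0.07421152 -0.08247458  0.14695235] 0.001214298889411227 0.19675906495552342
0.03 0 [-0.079 -0.088  0.148] [146.20527315 131.73269781] [516.11875458 351.74055839]
0.03 -0.01 [-0.07  -0.088  0.144] [142.12031885 144.01088844] [511.30873664 336.2942313 ]
0.036 0 [-0.079 -0.082  0.148] [154.79308001 132.97401831] [506.0823413  353.38948168]
0.036 -0.01 [-0.07  -0.082  0.144] [150.7386728  145.26640992] [501.3282418  337.93050162]
0.044 0 [-0.079 -0.074  0.148] [166.26374691 134.63204045] [492.69375173 355.58914769]
0.044 -0.01 [-0.07  -0.074  0.144] [162.25022094 146.94341182] [488.01428535 340.11328235]
lid tip path
1.8 y 163 z 224
1.65 y 135 z 230
1.5 y 107 z 233
1.35 y 82 z 233
1.2 y 57 z 227
1.05 y 33 z 218
0.9 y 10 z 205
0.75 y -10 z 189
0.6 y -28 z 171
0.45 y -43 z 149
0.3 y -54 z 126
0.15 y -62 z 102
0.0 y -66 z 76
```

step_arm --pt "0 0 4.8 0 0 0 0" --pt "0 0 4.8 0 0 0 0" --pt "0 0 4.0 0 0 0 0" --pt "0 0 0 0 0 0 0"

```text
time_s: 3.45
position: [0.472, 0.0716, 0.2132]
orientation: [-0.001, 0.644, 0.765, -0.002]
ft_force: [-0.3, 0.6, 0.4]
opening: 0.001
gripper_force: 0.0
```

```bash
python3 to.py 15,150,215 15,130,230
```

```text
t 3.45 tray pos mm [ 16.1 196.2 213.2] F tray [-0.2  0.7  0.4] open 0.001
tool in tray [[0.002, 1.0, -0.004], [1.0, -0.002, -0.0], [-0.0, -0.004, -1.0]] q [ 0.15 -0.09 -0.03  1.63 -0.    1.55]
to 15,150,215 cm tool: [-4.62 -0.1  -0.18]
to 15,130,230 cm tool: [-2.  -0.  -1.5]
```

step_arm --pt "-1.7 0 -0.5 0 0 0 0" --pt "-1.6 0 -0.6 0 0 0 0" --pt "-1.4 0 -0.3 0 0 0 0" --pt "-1.4 0 -0.3 0 0 0 0" --pt "-1.4 0 -0.2 0 0 0 0" --pt "-1.4 0 -0.1 0 0 0 0" --pt "-1.3 0 0 0 0 0 0" --pt "-1.2 0 0 0 0 0 0"

```text
time_s: 4.45
position: [0.4937, -0.0403, 0.2352]
orientation: [0.0, 0.643, 0.766, 0.0]
ft_force: [1.3, 5.3, -1.4]
opening: 0.003
gripper_force: 1.9
```

```bash
python3 to.py 15,57,227 15,33,218 15,10,205 15,-10,189
```

```text
t 4.45 tray pos mm [ 18.1  82.2 235.2] F tray [ 2.2  5.  -1.4] open 0.003
tool in tray [[0.001, 1.0, 0.0], [1.0, -0.001, 0.0], [0.0, 0.0, -1.0]] q [-0.08 -0.04  0.05  1.66  0.    1.32]
to 15,57,227 cm tool: [-2.52 -0.31  0.82]
to 15,33,218 cm tool: [-2.4  0.   0.9]
to 15,10,205 cm tool: [-2.3  0.   1.3]
to 15,-10,189 cm tool: [-2.   0.   1.6]
```

Contact is good at about 5 N. I'll continue to about q=0.75 and then check the foot's clearance.

step_arm --pt "-1.3 0 0.4 0 0 0 0" --pt "-1.2 0 0.4 0 0 0 0" --pt "-1.2 0 0.4 0 0 0 0" --pt "-1.2 0 0.5 0 0 0 0" --pt "-1.2 0 0.6 0 0 0 0" --pt "-1.1 0 0.7 0 0 0 0" --pt "-1.0 0 0.8 0 0 0 0" --pt "-1.0 0 0.8 0 0 0 0"

```text
time_s: 5.45
position: [0.5091, -0.1307, 0.1885]
orientation: [-0.0, 0.643, 0.766, -0.0]
ft_force: [1.5, 2.2, 2.8]
opening: 0.003
gripper_force: 1.3
```

```bash
python3 to.py 15,-28,171 15,-43,149; python3 - <<'E'
from h import *
d={n:ctrl.capture(n) for n in("scene","top")}; pickle.dump(d,open("cap1.pkl","wb"))
s=d["scene"]["image"][90:210,145:265]; t=d["top"]["image"][160:260,280:380]
f=lambda i:cv2.resize(cv2.convertScaleAbs(i,alpha=1.5),(400,400),interpolation=cv2.INTER_CUBIC)
cv2.imwrite("pics/m1.png",np.hstack([f(s),f(t)]))
E
```

```text
t 5.45 tray pos mm [ 17.7  -9.5 188.5] F tray [1.8 1.9 2.8] open 0.003
tool in tray [[0.001, 1.0, -0.0], [1.0, -0.001, 0.0], [0.0, -0.0, -1.0]] q [-0.25  0.02  0.02  1.57 -0.    1.15]
to 15,-28,171 cm tool: [-1.85 -0.27  1.75]
to 15,-43,149 cm tool: [-1.5  0.   2.2]
```

View pics/m1.png

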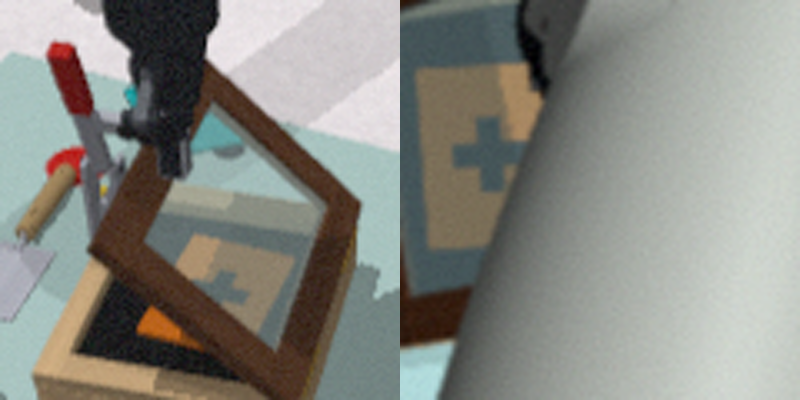

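The left half shows the lid at about q=0.72 and the foot at (125,122). The right half is blocked by the arm. By geometry the foot at (-74..-90, about 145) lies within 1–3 mm of the lid edge's arc. I'll first lift the clamp slightly towards upright so the lid passes it.

step_arm --pt "0 0 -3.6 0 0 0 0" --pt "0 0 -3.6 0 0 0 0" --pt "-3.6 -0.7 0 0 0 0 0" --pt "-3.6 -0.7 0 0 0 0 0" --pt "-3.6 -0.7 0 0 0 0 0" --pt "0 0 2.2 0 0 0 0" --pt "0 0 2.2 0 0 0 0" --pt "0 0 0 0 0 0 0"

```text
time_s: 6.55
position: [0.5062, -0.2397, 0.2154]
orientation: [-0.002, 0.643, 0.766, -0.001]
ft_force: [0.1, -0.1, 0.9]
opening: 0.003
gripper_force: 0.0
```

```bash
python3 to.py -28,-118,215 -66,-118,215; python3 - <<'E'
from h import *
c=ctrl.capture("wrist"); cv2.imwrite("pics/w2.png",c["image"])
E
```

```text
t 6.55 tray pos mm [  -3.9 -116.3  215.4] F tray [ 0.  -0.2  0.9] open 0.003
tool in tray [[0.001, 1.0, -0.003], [1.0, -0.001, 0.002], [0.002, -0.003, -1.0]] q [-0.44  0.11  0.17  1.63 -0.    0.96]
to -28,-118,215 cm tool: [-0.17 -2.41  0.05]
to -66,-118,215 cm tool: [-0.   -3.8   0.01]
```

View pics/w2.png

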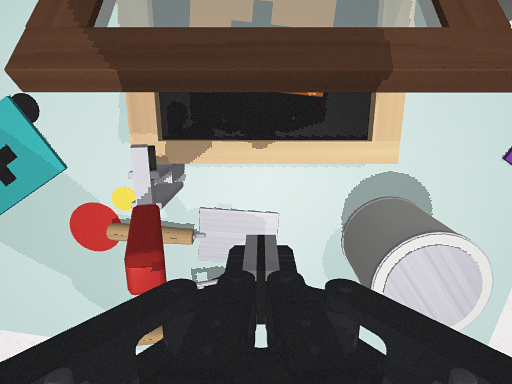

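The wrist view shows the red grip's end at (145,270), the foot arm's end at (141,146) with the black foot at (153,158), and the finger at (262,255). I'll refine the clamp and foot numbers from it.

```bash
cat >> h.py <<'E'
def wk(c,s):
    T=np.eye(4);T[:3,:3]=Ro.from_quat(np.roll(s["orientation"],-1)).as_matrix();T[:3,3]=s["position"]
    C=np.linalg.inv(T@np.array(c["T_tool_cam"])); return dict(c,R=C[:3,:3],t=C[:3,3])
E
python3 - <<'E'
from h import *
P=np.load("P.npy"); s=ctrl.observe(); k=wk(ctrl.capture("wrist"),s)
p=lambda Y:proj(k,W(P,[Y])).round(0)[0]
for q in(1.15,1.2,1.244,1.3):
    P[4]=q; print(q,"end top/bot far edges",p(clp(P,.155,.008,.01)),p(clp(P,.155,-.008,.01)),p(clp(P,.155,-.008,-.01)),"foot",p(clp(P,.065,0,.044)),p(clp(P,.065,-.01,.044)),p(clp(P,.072,0,.044)),p(clp(P,.065,0,.036)))
for q in(.65,.7,.75,.8):
    P[3]=q; print(q,p(lidp(P,-.118,.19,.014)),p(lidp(P,.118,.19,.014)),p(lidp(P,-.118,.19,0)))
print("tray corner",p([.12,-.1,.062]),p([-.12,-.1,.062]))
E
```

```text
1.15 end top/bot far edges [164. 249.] [201. 243.] [203. 284.] foot [152. 145.] [167. 144.] [153. 146.] [153. 157.]
1.2 end top/bot far edges [144. 252.] [183. 246.] [186. 288.] foot [146. 145.] [162. 145.] [147. 147.] [147. 158.]
1.244 end top/bot far edges [127. 254.] [167. 249.] [171. 291.] foot [142. 146.] [158. 145.] [141. 147.] [143. 158.]
1.3 end top/bot far edges [104. 257.] [146. 252.] [150. 295.] foot [136. 146.] [152. 145.] [135. 147.] [137. 158.]
0.65 [ 31. 102.] [503. 102.] [ 47. 119.]
0.7 [18. 88.] [516.  88.] [ 36. 108.]
0.75 [ 5. 72.] [531.  71.] [24. 94.]
0.8 [-10.  52.] [546.  52.] [12. 79.]
tray corner [396. 163.] [132. 163.]
```

step_arm --pt "-0.2 -1.2 0 0 0 0 0" --pt "0 -1.2 0 0 0 0 0" --pt "0 -0.8 0 0 0 0 0" --pt "0 -0.8 0 0 0 0 0" --pt "0 -0.8 0 0 0 0 0" --pt "0 -0.8 0 0 0 0 0" --pt "0 -0.6 0 0 0 0 0" --pt "0 -0.4 0 0 0 0 0"

```text
time_s: 7.65
position: [0.442, -0.2534, 0.2173]
orientation: [-0.0, 0.643, 0.766, -0.0]
ft_force: [2.7, -0.1, 1.7]
opening: 0.002
gripper_force: 1.1
```

```bash
python3 to.py; python3 - <<'E'
from h import *
P=np.load("P.npy"); s=ctrl.observe(); c=ctrl.capture("wrist");k=wk(c,s)
cv2.imwrite("pics/w3.png",c["image"])
p=lambda Y:proj(k,W(P,[Y])).round(0)[0]
for q in(1.4,1.45,1.5,1.55,1.6):
    P[4]=q; print(q,"end",p(clp(P,.155,.008,.01)),p(clp(P,.155,-.008,-.01)),"foot",p(clp(P,.065,0,.044)))
E
```

```text
t 7.65 tray pos mm [ -69.6 -118.8  217.3] F tray [ 2.6 -0.6  1.7] open 0.002
tool in tray [[0.001, 1.0, -0.0], [1.0, -0.001, 0.0], [0.0, -0.0, -1.0]] q [-0.52 -0.01  0.04  1.63 -0.    0.88]
1.4 end [229. 254.] [269. 295.] foot [229. 142.]
1.45 end [209. 255.] [250. 297.] foot [224. 142.]
1.5 end [189. 255.] [232. 298.] foot [219. 142.]
1.55 end [170. 255.] [212. 299.] foot [213. 142.]
1.6 end [150. 255.] [193. 300.] foot [208. 142.]
```

View pics/w3.png

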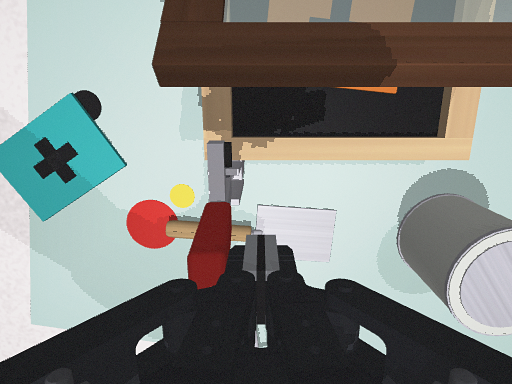

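The wrist view shows the red end between about (188,285) and (225,285), so the clamp stands at about q=1.5. I'll push a touch more, then go back to the lid.

step_arm --pt "0 -0.6 0 0 0 0 0" --pt "0 -0.5 0 0 0 0 0" --pt "0 0 0 0 0 0 0" --pt "0 3.0 0 0 0 0 0" --pt "0 4.0 0 0 0 0 0" --pt "1.0 2.0 -4.0 0 0 0 0" --pt "4.5 1.0 -1.0 0 0 0 0" --pt "4.5 0 0 0 0 0 0"

```text
time_s: 8.7
position: [0.5133, -0.1386, 0.2674]
orientation: [-0.0, 0.644, 0.765, -0.0]
ft_force: [0.6, 0.1, 0.0]
opening: -0.001
gripper_force: 0.0
```

```bash
python3 to.py 25,-5,200 25,-10,189 25,-28,171 25,-43,149 25,-54,126 25,-62,102 25,-66,74
```

```text
t 8.7 tray pos mm [ 20.5 -18.  267.4] F tray [ 0.6 -0.   0. ] open -0.001
tool in tray [[0.001, 1.0, -0.0], [1.0, -0.001, -0.0], [-0.0, -0.0, -1.0]] q [-0.26  0.06  0.22  1.73 -0.    1.13]
to 25,-5,200 cm tool: [1.3  0.45 6.74]
to 25,-10,189 cm tool: [-0.5  0.   1.1]
to 25,-28,171 cm tool: [-1.8  0.   1.8]
to 25,-43,149 cm tool: [-1.5  0.   2.2]
to 25,-54,126 cm tool: [-1.1  0.   2.3]
to 25,-62,102 cm tool: [-0.8  0.   2.4]
to 25,-66,74 cm tool: [-0.4  0.   2.8]
```

step_arm --pt "1.5 0.4 0 0 0 0 0" --pt "0 0 4.0 0 0 0 0" --pt "0 0 2.3 0 0 0 0" --pt "-0.7 0 1.4 0 0 0 0" --pt "-0.9 0 0.9 0 0 0 0" --pt "-0.9 0 0.9 0 0 0 0" --pt "-0.8 0 1.1 0 0 0 0" --pt "-0.7 0 1.1 0 0 0 0"

```text
time_s: 9.7
position: [0.5215, -0.1646, 0.1501]
orientation: [0.001, 0.644, 0.765, -0.0]
ft_force: [0.5, 0.1, 2.8]
opening: 0.002
gripper_force: 1.2
```

```bash
python3 to.py 25,-54,126 25,-62,102 25,-66,74
```

```text
t 9.7 tray pos mm [ 24.1 -45.1 150.1] F tray [ 0.5 -0.   2.8] open 0.002
tool in tray [[0.001, 1.0, 0.001], [1.0, -0.001, -0.001], [-0.001, 0.001, -1.0]] q [-0.31  0.06 -0.01  1.5  -0.    1.09]
to 25,-54,126 cm tool: [-0.89  0.09  2.41]
to 25,-62,102 cm tool: [-0.8 -0.   2.4]
to 25,-66,74 cm tool: [-0.4 -0.   2.8]
```

step_arm --pt "-0.3 0 0.8 0 0 0 0" --pt "-0.3 0 0.8 0 0 0 0" --pt "-0.3 0 0.8 0 0 0 0"

```text
time_s: 10.07
position: [0.5228, -0.1725, 0.1259]
orientation: [0.0, 0.643, 0.766, 0.0]
ft_force: [-0.9, -1.2, 2.5]
opening: -0.003
gripper_force: 1.0
```

```bash
python3 to.py 25,-62,102 25,-66,74;  python3 - <<'E'
from h import *
d={n:ctrl.capture(n) for n in("scene",)}
s=d["scene"]["image"][80:200,145:265]; w=ctrl.capture("wrist")["image"]
f=lambda i:cv2.resize(cv2.convertScaleAbs(i,alpha=1.5),(400,400),interpolation=cv2.INTER_CUBIC)
cv2.imwrite("pics/m2.png",np.hstack([f(s),cv2.resize(w,(400,300))[:, :].repeat(1,0) if 0 else cv2.copyMakeBorder(cv2.resize(w,(400,300)),0,100,0,0,0)]))
E
```

```text
t 10.07 tray pos mm [ 23.9 -53.  125.9] F tray [-1.1 -1.1  2.5] open -0.003
tool in tray [[0.0, 1.0, 0.0], [1.0, -0.0, -0.0], [-0.0, 0.0, -1.0]] q [-0.32  0.07 -0.04  1.46 -0.    1.08]
to 25,-62,102 cm tool: [-0.9   0.11  2.39]
to 25,-66,74 cm tool: [-0.4 -0.   2.8]
```

View pics/m2.png

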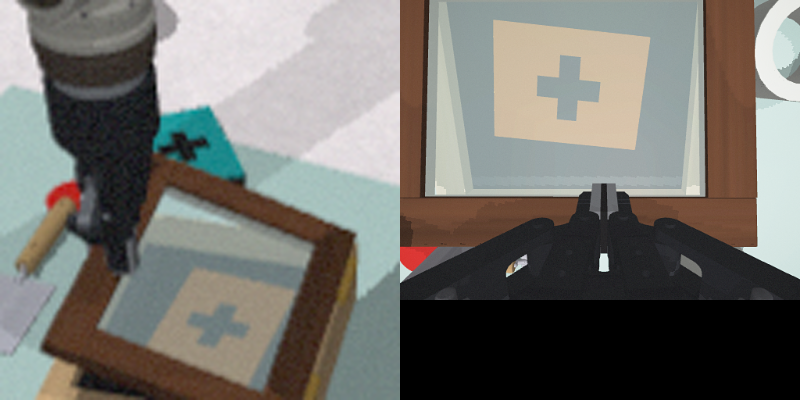

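The lid is at about q=0.3 and past the foot, and the force stays at a normal 2.5 N. The finger is on the wooden rail at about (603,190). I'll carry on down.

step_arm --pt "-0.3 0 0.8 0 0 0 0" --pt "-0.3 0 0.8 0 0 0 0" --pt "-0.3 0 0.8 0 0 0 0" --pt "-0.2 0 0.8 0 0 0 0" --pt "-0.2 0 0.8 0 0 0 0" --pt "0 0 0.8 0 0 0 0" --pt "0 0 0.4 0 0 0 0" --pt "0 0 0.2 0 0 0 0"

```text
time_s: 11.18
position: [0.5251, -0.1856, 0.0757]
orientation: [0.002, 0.643, 0.765, 0.0]
ft_force: [-14.1, 5.1, 36.4]
opening: -0.004
gripper_force: 18.5
```

```bash
python3 to.py 25,-66,72
```

```text
t 11.18 tray pos mm [ 24.  -66.3  75.7] F tray [-13.    7.4  36.4] open -0.004
tool in tray [[0.001, 1.0, 0.002], [1.0, -0.001, -0.002], [-0.002, 0.002, -1.0]] q [-0.34  0.1  -0.11  1.36 -0.    1.06]
to 25,-66,72 cm tool: [0.04 0.1  0.37]
```

The lid stopped at tip z=75.7 mm, so it is shut. Next I'll lift, go behind the clamp on its -x side, and push it down.

step_arm --pt "0 0 -3.0 0 0 0 0" --pt "0 0 -4.5 0 0 0 0" --pt "0 0 -4.5 0 0 0 0" --pt "0 0 -4.5 0 0 0 0" --pt "0 0 -4.5 0 0 0 0" --pt "-1.3 -4.2 0 0 0 0 0" --pt "-1.3 -4.2 0 0 0 0 0" --pt "-1.3 -4.2 0 0 0 0 0"

```text
time_s: 12.18
position: [0.4064, -0.2457, 0.282]
orientation: [0.0, 0.643, 0.766, -0.0]
ft_force: [0.6, -0.6, -0.0]
opening: -0.002
gripper_force: 0.0
```

step_arm --pt "-1.3 -4.4 0 0 0 0 0" --pt "0 0 0 0 0 0 0" --pt "0 0 0 0 0 0 0"

```text
time_s: 12.55
position: [0.3666, -0.2657, 0.2822]
orientation: [0.0, 0.644, 0.765, 0.0]
ft_force: [0.8, 0.1, -0.6]
opening: -0.003
gripper_force: 0.0
```

```bash
python3 to.py -145,-118,215; python3 - <<'E'
from h import *
P=np.load("P.npy"); s=ctrl.observe(); c=ctrl.capture("wrist");k=wk(c,s)
cv2.imwrite("pics/w4.png",c["image"])
p=lambda Y:proj(k,W(P,[Y])).round(0)[0]
for q in(1.5,1.55,1.6):
    P[4]=q; print(q,"end",p(clp(P,.155,.008,.01)),p(clp(P,.155,-.008,-.01)))
P[3]=0;print("lid shut",p(lidp(P,-.118,.19,.014)),p(lidp(P,.118,.19,.014)))
for q in np.arange(1.5,-.01,-.15):
    e=clp([0]*4+[q],.14,.008); print(round(q,2),"x",round(e[0]*1e3-15),"z",round(e[2]*1e3))
E
```

```text
t 12.55 tray pos mm [-146.  -117.8  282.2] F tray [ 0.8 -0.  -0.6] open -0.003
tool in tray [[0.001, 1.0, 0.0], [1.0, -0.001, -0.0], [-0.0, 0.0, -1.0]] q [-0.63 -0.12  0.07  1.76  0.    0.77]
to -145,-118,215 cm tool: [-0.01  0.1   6.72]
1.5 end [344. 207.] [368. 239.]
1.55 end [330. 207.] [355. 239.]
1.6 end [317. 207.] [342. 239.]
lid shut [287. 149.] [511. 148.]
1.5 x -113 z 226
1.35 x -92 z 224
1.2 x -72 z 219
1.05 x -52 z 211
0.9 x -34 z 201
0.75 x -18 z 187
0.6 x -4 z 172
0.45 x 8 z 154
0.3 x 16 z 135
0.15 x 22 z 115
0.0 x 25 z 94
```

View pics/w4.png

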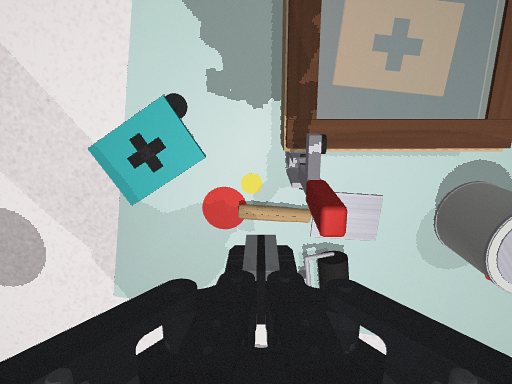

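The wrist view shows the lid shut, with its edge at row 150 matching the prediction. The clamp's red end is at about (333,222), so q≈1.59, and the finger at (262,255) is clear on the -x side.

step_arm --pt "0 0 3.0 0 0 0 0" --pt "0 0 2.9 0 0 0 0" --pt "0 1.7 -0.1 0 0 0 0" --pt "0 1.6 -0.2 0 0 0 0" --pt "0 1.1 0.1 0 0 0 0" --pt "0 1.0 0.1 0 0 0 0" --pt "0 1.0 0.2 0 0 0 0" --pt "0 1.0 0.3 0 0 0 0"

```text
time_s: 13.6
position: [0.44, -0.2529, 0.2194]
orientation: [0.0, 0.643, 0.766, 0.0]
ft_force: [-1.6, 0.3, 2.9]
opening: -0.002
gripper_force: 1.0
```

```bash
python3 to.py -52,-118,211 -34,-118,201
```

```text
t 13.6 tray pos mm [ -71.5 -118.   219.4] F tray [-1.5  0.6  2.9] open -0.002
tool in tray [[0.001, 1.0, 0.0], [1.0, -0.001, -0.0], [-0.0, 0.0, -1.0]] q [-0.52 -0.02  0.04  1.63 -0.    0.88]
to -52,-118,211 cm tool: [-0.    1.95  0.84]
to -34,-118,201 cm tool: [0.  1.8 1. ]
```

step_arm --pt "0 1.0 0.4 0 0 0 0" --pt "0 1.0 0.4 0 0 0 0" --pt "0 0.9 0.5 0 0 0 0" --pt "0 0.9 0.5 0 0 0 0" --pt "0 0.8 0.7 0 0 0 0" --pt "0 0.8 0.7 0 0 0 0" --pt "0 0.7 0.7 0 0 0 0" --pt "0 0.7 0.8 0 0 0 0"

```text
time_s: 14.6
position: [0.5067, -0.2411, 0.1719]
orientation: [0.0, 0.643, 0.766, 0.0]
ft_force: [-0.1, -0.8, 2.8]
opening: 0.001
gripper_force: 0.9
```

step_arm --pt "0 0.6 0.9 0 0 0 0" --pt "0 0.6 0.9 0 0 0 0" --pt "0 0.4 0.9 0 0 0 0" --pt "0 0.4 1.0 0 0 0 0" --pt "0 0.3 1.0 0 0 0 0"

```text
time_s: 15.22
position: [0.5291, -0.2372, 0.1246]
orientation: [0.0, 0.643, 0.766, 0.0]
ft_force: [0.3, 0.1, 1.0]
opening: 0.004
gripper_force: 0.8
```

```bash
python3 to.py 25,-118,94
```

```text
t 15.22 tray pos mm [  19.  -117.8  124.6] F tray [0.4 0.  1. ] open 0.004
tool in tray [[0.001, 1.0, 0.0], [1.0, -0.001, -0.0], [-0.0, 0.0, -1.0]] q [-0.42  0.14  0.03  1.46  0.    0.98]
to 25,-118,94 cm tool: [-0.02  0.6   3.06]
```

step_arm --pt "0 0.2 0.9 0 0 0 0" --pt "0 0.2 0.9 0 0 0 0" --pt "0 0.1 0.7 0 0 0 0" --pt "0 0.1 0.4 0 0 0 0" --pt "0 0 0.2 0 0 0 0" --pt "0 0 0 0 0 0 0"

```text
time_s: 15.98
position: [0.5348, -0.2362, 0.0943]
orientation: [0.0, 0.643, 0.766, 0.0]
ft_force: [0.1, -1.0, 1.0]
opening: 0.0
gripper_force: 0.0
```

```bash
python3 to.py 25,-118,92
```

```text
t 15.97 tray pos mm [  24.8 -117.9   94.3] F tray [-0. -1.  1.] open 0.0
tool in tray [[0.001, 1.0, 0.0], [1.0, -0.001, 0.0], [0.0, 0.0, -1.0]] q [-0.42  0.16 -0.01  1.4   0.    0.98]
to 25,-118,92 cm tool: [-0.01  0.02  0.23]
```

step_arm --pt "0 0 0.2 0 0 0 0" --pt "0 0 0 0 0 0 0"

```text
time_s: 16.23
position: [0.535, -0.2363, 0.0939]
orientation: [0.001, 0.643, 0.766, 0.0]
ft_force: [-3.8, 1.6, 10.8]
opening: 0.002
gripper_force: 5.3
```

step_arm --pt "0 0 0.2 0 0 0 0" --pt "0 0 0 0 0 0 0"

```text
time_s: 16.48
position: [0.535, -0.2363, 0.0937]
orientation: [0.001, 0.643, 0.766, 0.0]
ft_force: [-9.3, 4.1, 22.2]
opening: -0.002
gripper_force: 11.2
```

The bar is stopped firmly at z≈94 mm, which is level. I'll withdraw and check.

step_arm --pt "0 0 -2.5 0 0 0 0" --pt "0 0 -4.5 0 0 0 0" --pt "0 0 -4.5 0 0 0 0" --pt "0 0 -4.5 0 0 0 0" --pt "0 -5.0 -2.0 0 0 0 0" --pt "0 -5.0 0 0 0 0 0" --pt "-2 -5.0 0 0 0 0 0" --pt "-3 -5.0 0 0 0 0 0"

```text
time_s: 17.48
position: [0.3451, -0.3201, 0.2708]
orientation: [0.001, 0.643, 0.766, 0.0]
ft_force: [0.4, -1.1, -0.9]
opening: -0.002
gripper_force: 0.0
```

step_arm --pt "-3 -5.0 0 0 0 0 0" --pt "-3 -4.0 0 0 0 0 0" --pt "-3 -2.0 0 0 0 0 0" --pt "0 0 0 0 0 0 0"

```text
time_s: 17.98
position: [0.2523, -0.429, 0.2698]
orientation: [-0.0, 0.645, 0.765, 0.0]
ft_force: [0.9, -0.5, 0.2]
opening: -0.001
gripper_force: 0.0
```

```bash
python3 - <<'E'
from h import *
P=np.load("P.npy");P[3]=0;P[4]=0
d={n:ctrl.capture(n) for n in("scene","top")}
s=d["scene"]["image"][85:235,135:285]; t=d["top"]["image"][130:280,240:390]
f=lambda i:cv2.resize(cv2.convertScaleAbs(i,alpha=1.4),(400,400),interpolation=cv2.INTER_CUBIC)
for n,o in(("scene",(135,85)),("top",(240,130))): print(n,((proj(d[n],W(P,[clp(P,.155,.008),lidp(P,-.118,.19,.014),lidp(P,.118,.19,.014)]))-o)*400/150).round().tolist())
cv2.imwrite("pics/f.png",np.hstack([f(s),f(t)])); print(ctrl.observe()["ft_force"])
E
```

```text
scene [[54.0, 237.0], [135.0, 145.0], [55.0, 300.0]]
top [[289.0, 95.0], [298.0, 279.0], [249.0, 41.0]]
[0.39045727 0.24088032 0.16625052]
```

View pics/f.png

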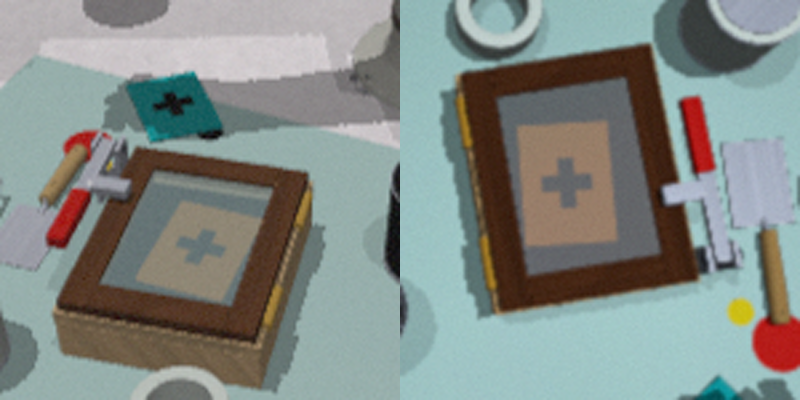

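The lid is shut flat. The clamp is level with its foot on the lid's edge, and its red end is at (54,240) in the scene half and (689,97) in the top half, as predicted. The plate is in the well and nothing around the frame has moved.

```bash
python3 -c "
from workcell import ctrl
print(ctrl.close_job())"
```

```text
the job is handed in; nothing more can be done
None
```

The lid is shut over the plate, the clamp bar lies flat across its front edge, and the job was handed in at about 18 s of robot time; I first raised the clamp a little towards upright so its foot cleared the closing lid.

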